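# Gauge the depth of an inlay channel in a stone panel

### The arm

A 7-joint arm with a two-finger parallel gripper is mounted at the origin on the work surface. World frame = base frame: x ahead of the robot, y to its left, z up, the work surface at z = 0. Lengths are in m, angles in rad, forces in N, time in s.
With the tool pointing down it reaches from about 0.35 to 0.9 m from the base axis. Payload 19.9 kg.
Tool frame: the origin (TCP) lies at the very end of the fingers, on their centre line; the grasp point (between the pads) lies 19 mm behind it; z points along the fingers, y is the line along which they close (so a half turn about z gives the same grasp; the last joint's range is limited). The gripper opens to 94 mm and grips with 3 to 60 N. Pads are 16 mm wide; open, the fingers measure 119 mm over their backs; the gripper's body (75 mm by 177 mm) begins 78 mm behind the grasp point.
Start: joints at [1.115, 0.417, -0.01, 1.614, 0.005, 1.111, -0.053], TCP at [0.251, -0.572, 0.205] pointing down, gripper open.
Joint ranges: [-2.81, 2.81], [-0.39, 2.02], [-1.27, 1.25], [0.06, 2.57], [-1.19, 4.33], [0.19, 2], [-2.82, 2.82]. Speed limits (rad/s): [1.89, 1.89, 2.39, 2.39, 3.01, 3.01, 3.01].

### API

Orientations are given as a 3x3 rotation matrix whose columns are the frame's x, y, z axes.
In Python, from station import sense, grab_frame, job_done gives the robot as it stands. The module is installed in compiled form; this text tells all that it offers.
- The arm moves only by the tool jog_arm, never from a script. Its argument "increments" is a list of rows, each a list of 4 numbers: the shift along the tool's x, y, z in cm, then the turn about the tool's z in rad. A call has 1 to 20 rows; each row is the pose to reach, as a shift and turn from the pose commanded when the call began, along the tool's axes at that moment; what a row does not reach only later rows make up. A row lasts 1/12 s, in which the tool goes at most 41.7 mm and 7.16 degrees, less where a joint would pass 70% of its speed; a pose out of reach is approached as far as the arm can. A call with a gripper value outside its range is refused whole. "hand" is the closure, from 0 (fully open) to 1 (shut), set as the call begins (left out, the last holds). The fingers move at their own pace and stop on an object; "squeeze" is the grip in N (left out, the last holds). Time passes only in rows, so rows that repeat a pose let the fingers close. It gives the time, the measured TCP pose, the force, the opening and the grip force at its end, in the units of the state.
- sense(): the state, without advancing time (a new reading comes with each control period).
- grab_frame(name): name is "side" or "top"; returns a dict with "frame" (400x640x3 uint8, red, green, blue), "z_map" (400x640 float32, m along the optical axis (not along the pixel's ray), 0 where there is no reading), "fovy" (degrees; the focal length in pixels is half the picture's height over the tangent of half this angle, whatever the lens; pixels are square), "cx", "cy" (the principal point, pixels), "R" (3x3) and "t" (3): a world point X has camera coordinates R X + t. Camera axes: x right, y down, z forward; pixel columns grow to the right and rows downward; lengths in m; the calibration is good to about 2 mm. A picture is of the moment at which its call begins.
- job_done(): hands the job in; it is judged then, once.
The state is a dict: "t": time; "joint_pos": joint angles; "qd": joint speeds; "tau": joint torques, N m; "eef_pos": TCP position; "orientation": TCP orientation; "ft_force": force on the tool from outside, world axes, zero at the start; "torque": the same for the moment, N m; "finger_gap": finger opening in m; "grip_force": force on a finger pad.
Only numpy, scipy, OpenCV 4.12 (cv2) and the standard library are available. Lean on these libraries where they do the work, as an engineer would, in place of code of your own. Each camera call takes 0.05 s, during which the arm holds its last target. There are 200 camera calls.

### The job

The inlay channel cut in the sloping stone panel has to be checked for depth at the red crayon cross (not the blue one). Take the digital depth gauge by its dark body off the granite plate, set it squarely across the channel with its plunger tip on the red cross and its steel foot flat on the stone on both sides, and press it on gently. Finish while still holding it there like that for the reading, and leave the mallet, the chisel and the brush where they are.

Things in the scene. Friction and masses are not known exactly. Their poses are not given: they have to be found in the camera images.
- gauge: digital depth gauge, about 240 g, standing on the plate. Origin: centre of the foot's underside; z up the gauge, x along the foot. Steel foot 100 (x) x 18 (y) x 12 mm; 16 mm stem; dark body 60 (x) x 24 (y) mm from 32 to 110 mm above the underside, yellow label from 38 to 76 mm, bare above; thin spindle cap up to 122 mm. Balances about 50 mm up. May be used either way round
- plunger (a joint): reading of the gauge (m): how far the plunger's tip stands out below the foot. 0 on the plate at the start, 0.015 (its stop) in the air; a light spring (0.7 N at 0.015, 1.4 N at 0) pushes it out, and the spindle cap sinks with it. With the foot flat across the channel it reads the depth, about 0.009
- tip (a point): tip of the plunger (a 5 mm ball), on the gauge's own z axis, below the middle of the foot
- panel: fixed pale stone panel, 220 mm up the slope (x) x 300 across (y) x 40 thick (z). Origin: centre of its underside; x up the slope, away from the robot, y level along the channel, z square to the worked face, which is at z = 40 mm and slopes 20 degrees down towards the robot. A channel 24 mm wide, 9 mm deep runs along y over the middle of the face (x = 0), floor at z = 31 mm. Rigid
- red_mark: red crayon cross, 18 mm, on the floor of the channel, with a red tick on the face at either side of the channel. Origin: centre of the cross on the floor. Its axes: z vertical, turned as the easel
- blue_mark: blue crayon cross with ticks, the same form, elsewhere in the same channel: not to be gauged. Origin: centre of the cross
- plate: black granite zeroing plate, 130 (x) x 100 (y) x 25 mm high, fixed, on which the gauge stands. Origin: centre of its underside
- mallet: mason's round wooden mallet standing on its head, 92 mm across, 215 mm high. Origin: centre underneath
- chisel: steel chisel lying on the bench, 205 mm long, 17 mm high. Origin: underneath, mid shank; x towards the blade
- brush: wooden-handled dust brush lying flat on the bench near the robot's base. Origin: underneath; x away from the handle
Mind the look-alikes: they are no part of the job. What is shaped like the gauge but pink or purple is not meant.

How it is judged:
On the way:
1. the gauge is held in the fingers, lifted clear of the granite plate (height (world z) of gauge above 0.045 m and contact force between gauge and plate below 0.05 N and contact force between gauge and panel below 0.05 N and contact force between the fingers and gauge above 2 N), for 0.2 s.
At the end, for the whole second after the job is handed in: The fingers still hold the gauge, at rest: plunger tip within 7 mm of the red cross, reading 7.5 to 10.5 mm (foot down on the stone), gauge square to the face within 3.4 degrees, foot across the channel within 8 degrees (either way round), pressing on the stone with 1.5 to 20 N (distance between tip and red_mark below 0.007 m and value of joint plunger between 0.0075 and 0.0105 m and angle between the z axis of gauge and the z axis of panel, either way round below 0.06 rad and angle between the x axis of gauge and the x axis of panel, either way round below 0.14 rad and contact force between gauge and panel between 1.5 and 20 N and contact force between the fingers and gauge above 2 N and linear speed of gauge below 0.01 m/s); the arm keeps its last pose, push and grip.
It fails at once if the gauge is slammed on the stone (over 120 N) (contact force between gauge and panel above 120 N).
It fails at once if mallet, chisel or brush moved by more than 20 mm (distance of any of mallet, chisel, brush from where it was at the start of the episode above 0.02 m).
It also fails if it takes over 38 s, if anything falls off the work surface, if the arm or the gripper's body presses on something with over 40 N, if the wrist force passes 120 N, or if a joint passes its speed limit or range.

## Working session

There is one attempt and no reset: what is moved stays moved. The work goes in short steps, Python scripts to look and compute and a tool call to move; the robot and the scene stay as the last step left them, time stands still between calls to the robot, and variables do not carry over. Pictures are saved under pics/ and viewed, at most 10 in all, crops included, and the job is handed in when it is done.

Besides the shell and the picture viewer there is one more tool, called after "Request:" as name(argument=value, ...), one argument or row to a line, values as JSON. jog_arm: Moves the arm, as the interface text tells. Its arguments: {"type":"object","properties":{"increments":{"type":"array","items":{"type":"array","items":{"type":"number"}}},"hand":{"type":"number"},"squeeze":{"type":"number"}},"required":["increments"]}

```bash
mkdir -p pics; python3 - <<'E'
from station import *
import cv2,numpy as np
for n in("side","top"):
    f=grab_frame(n);cv2.imwrite(f"pics/{n}0.png",f["frame"][...,::-1]);np.savez(f"{n}0.npz",**f)
    print(n,f["fovy"],f["cx"],f["cy"],f["R"].round(3).tolist(),np.round(f["t"],3))
s=sense();print({k:np.round(v,3).tolist() for k,v in s.items()})
E
```

```text
side 45.502357117235036 310.6928737599182 194.63797006452666 [[-0.726, -0.688, -0.014], [-0.405, 0.444, -0.799], [0.555, -0.575, -0.601]] [0.366 0.278 1.325]
top 51.38827266409037 314.6180296991324 199.2737951780462 [[-0.022, -1.0, 0.009], [-0.994, 0.021, -0.112], [0.111, -0.011, -0.994]] [0.013 0.516 1.237]
{'t': 0.1, 'joint_pos': [1.116, 0.418, -0.01, 1.614, 0.005, 1.111, -0.053], 'qd': [0.002, -0.003, -0.0, -0.002, -0.0, 0.002, -0.001], 'tau': [0.001, -85.259, 0.64, -42.67, -0.049, 0.016, 0.0], 'eef_pos': [0.251, -0.572, 0.205], 'orientation': [[0.916, 0.402, -0.001], [0.402, -0.916, 0.001], [-0.0, -0.001, -1.0]], 'ft_force': [-0.003, 0.549, 0.336], 'torque': [-0.002, -0.036, 0.032], 'grip_force': 0.0, 'finger_gap': 0.094}
```

View pics/side0.png

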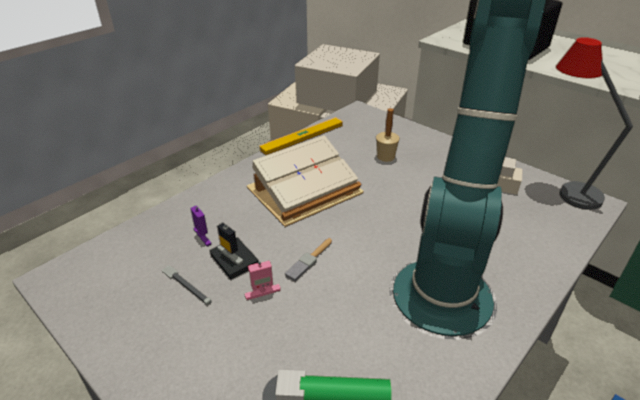

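View pics/top0.png

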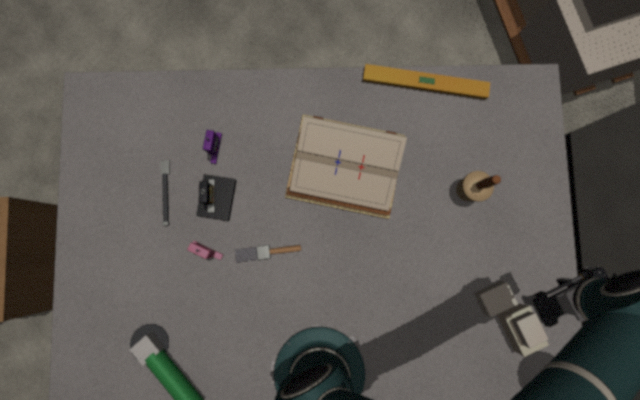

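Side view: the gauge, with its yellow label, is at (228,240) on the black plate, the pink and purple copies stand beside it, and the red mark is at (316,168). In the top view the gauge is at (207,195), red at (362,166), blue at (337,162) and the mallet at (480,186).

```bash
cat > h.py <<'E'
import numpy as np,cv2
def load(f):
    f=dict(f);h=f["frame"].shape[0];F=h/2/np.tan(np.radians(float(f["fovy"]))/2)
    v,u=np.mgrid[:400,:640];z=f["z_map"]
    c=np.stack([(u-f["cx"])/F*z,(v-f["cy"])/F*z,z],-1)
    f["P"]=(c-f["t"])@f["R"];f["F"]=F;f["hsv"]=cv2.cvtColor(f["frame"],cv2.COLOR_RGB2HSV)
    return f
def ray(f,u,v):
    d=np.array([(u-f["cx"])/f["F"],(v-f["cy"])/f["F"],1])@f["R"]
    return -f["R"].T@f["t"],d
def onplane(f,u,v,n,k):
    o,d=ray(f,u,v);return o+d*(k-n@o)/(n@d)
E
python3 - <<'E'
from h import *
S=load(np.load("side0.npz"));T=load(np.load("top0.npz"))
# panel face plane
for f,nm,box in((T,"top",(285,410,110,220)),(S,"side",(245,365,130,225))):
    P=f["P"];a,b,c,d=box;Q=P[c:d,a:b].reshape(-1,3)
    Q=Q[(Q[:,2]>.05)&(Q[:,2]<.25)]
    for i in range(8):
        m=Q.mean(0);n=np.linalg.svd(Q-m,full_matrices=False)[2][2];n*=np.sign(n[2])
        r=(Q-m)@n;Q=Q[abs(r)<max(.0025,1.5*r.std())]
    print(nm,"n",n.round(4),"k",(n@m).round(4),len(Q),"tilt",np.degrees(np.arccos(n[2])).round(2),"yaw",np.degrees(np.arctan2(-n[1],-n[0])).round(2))
    h,s,v=[f["hsv"][...,i].astype(int) for i in range(3)]
    sub=np.zeros(h.shape,bool);sub[c:d,a:b]=1
    for col,mk in(("red",((h<6)|(h>172))&(s>130)),("blue",(h>105)&(h<135)&(s>100))):
        mk=mk&sub&(P[...,2]>.05);vv,uu=np.nonzero(mk);
        print(col,len(uu),uu.mean(),vv.mean(),onplane(f,uu.mean(),vv.mean(),n,n@m-.0).round(4), P[mk].mean(0).round(4))
# plate/gauge
for f,nm,box in((T,"top",(185,245,160,230)),(S,"side",(200,265,215,285))):
    a,b,c,d=box;P=f["P"][c:d,a:b];v=f["hsv"][c:d,a:b,2];z=P[...,2]
    for lo,hi in((.018,.032),(.032,.045),(.06,.1),(.1,.13),(.13,.16)):
        q=P[(z>lo)&(z<hi)];
        if len(q)>4:
            r=cv2.minAreaRect((q[:,:2]*1000).astype(np.float32));print(nm,lo,hi,len(q),q.mean(0).round(4),np.round(r[0],1),np.round(r[1],1),round(r[2],1))
for nm,f,b in(("top",T,(180,250,150,230)),("side",S,(195,265,210,285))):
    im=f["frame"][b[2]:b[3],b[0]:b[1],::-1];cv2.imwrite(f"pics/g_{nm}.png",cv2.resize(im,None,fx=5,fy=5,interpolation=cv2.INTER_CUBIC))
a=cv2.imread("pics/g_top.png");b=cv2.imread("pics/g_side.png");H=max(a.shape[0],b.shape[0])
p=lambda i:cv2.copyMakeBorder(i,0,H-i.shape[0],0,10,0)
cv2.imwrite("pics/g.png",np.hstack([p(a),p(b)]))
# mallet, purple, pink
for nm,b in(("mallet",(455,505,165,210)),("purple",(200,225,125,168)),("pink",(185,226,238,264)),):
    P=T["P"][b[2]:b[3],b[0]:b[1]];q=P[P[...,2]>.03];print(nm,q.min(0).round(3),q.max(0).round(3))
E
```

```text
top n [-0.334   0.0766  0.9394] k -0.117 4871 tilt 20.04 yaw -12.92
red 9 360.8888888888889 166.66666666666666 [ 0.601  -0.1337  0.1   ] [ 0.6028 -0.1348  0.0907]
blue 4 337.5 161.5 [ 0.6175 -0.0662  0.1004] [ 0.6186 -0.0666  0.0949]
side n [-0.3339  0.0731  0.9398] k -0.118 2306 tilt 19.99 yaw -12.35
red 4 315.5 166.5 [ 0.5992 -0.1268  0.0972] [ 0.6046 -0.1325  0.092 ]
blue 3 298.3333333333333 172.66666666666666 [ 0.6161 -0.0582  0.0979] [ 0.6211 -0.0631  0.0932]
top 0.018 0.032 1001 [0.5268 0.2947 0.025 ] [530.7 304.5] [100.6 130. ] 80.1
top 0.032 0.045 108 [0.5269 0.3118 0.0365] [533.6 306.1] [ 90.3 109.5] 82.7
top 0.06 0.1 67 [0.5289 0.3048 0.0839] [529.2 305.2] [19.3 61.4] 69.2
top 0.1 0.13 64 [0.5288 0.3056 0.1153] [533.3 311.6] [19.  60.7] 88.8
top 0.13 0.16 180 [0.5332 0.3144 0.1351] [533.4 314.7] [22.7 60. ] 88.9
side 0.018 0.032 763 [0.5178 0.3146 0.0251] [570.6 300.8] [102.7 218.2] 80.1
side 0.032 0.045 152 [0.5431 0.3213 0.0374] [516.2 325.6] [ 38.9 309.3] 83.2
side 0.06 0.1 402 [0.482  0.3347 0.0805] [512.  327.6] [ 41.9 308.8] 81.9
side 0.1 0.13 308 [0.4582 0.3346 0.1122] [509. 321.] [ 48.6 307.2] 80.4
side 0.13 0.16 124 [0.5323 0.3204 0.1361] [535.4 319.1] [24.6 61.8] 86.5
mallet [ 0.375 -0.519  0.031] [0.584 0.016 1.287]
purple [0.375 0.016 0.038] [0.716 0.324 1.287]
pink [0.347 0.016 0.031] [0.392 0.364 1.287]
```

View pics/g.png

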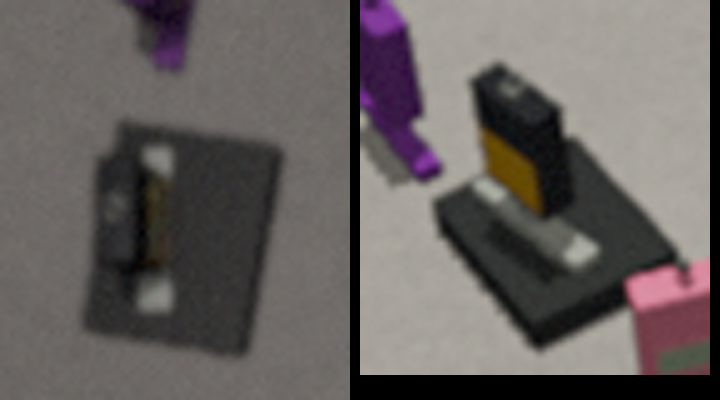

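The crop shows the foot running nearly along world x, with the body standing clear above it. The yellow label faces −y, and the purple and pink copies are at opposite corners. Next I refine the red cross and the channel line.

```bash
python3 - <<'E'
from h import *
S=load(np.load("side0.npz"));T=load(np.load("top0.npz"))
n=np.array([-.334,.075,.9395]);n/=np.linalg.norm(n)
up=np.array([-n[0],-n[1],0]);up=up-n*(up@n);up/=np.linalg.norm(up);al=np.cross(n,up)
print("up",up.round(4),"along",al.round(4))
for f,nm,k,box,rb,bb in((T,"top",-.117,(285,410,110,220),(345,380,145,190),(325,350,145,180)),(S,"side",-.118,(245,365,130,225),(307,325,155,180),(290,307,160,185))):
    P=f["P"];a,b,c,d=box;Q=P[c:d,a:b].reshape(-1,3);e=Q@n-k
    fl=Q[(e<-.0065)&(e>-.0115)];x=fl@up;x=x[abs(x-np.median(x))<.015];print(nm,"floor depth med",np.median(e[(e<-.0065)&(e>-.0115)]).round(4),"channel up-coord med",np.median(x).round(4),"mean",x.mean().round(4),x.min().round(4),x.max().round(4))
    fc=Q[abs(e)<.003];print(" face up ext",np.percentile(fc@up,[.3,99.7]).round(4),"along",np.percentile(fc@al,[.3,99.7]).round(4))
    im=f["frame"].astype(float)
    for B,ch,oth in((rb,0,(1,2)),(bb,2,(0,1))):
        sub=im[B[2]:B[3],B[0]:B[1]];w=sub[...,ch]-sub[...,oth[0]]/2-sub[...,oth[1]]/2
        w=np.clip(w-np.median(w)-25,0,None);vv,uu=np.mgrid[B[2]:B[3],B[0]:B[1]]
        u0,v0=(w*uu).sum()/w.sum(),(w*vv).sum()/w.sum()
        for kk in(k,k-.009):
            p=onplane(f,u0,v0,n,kk);print(" RB"[1+(ch==2)],(w>0).sum(),round(u0,2),round(v0,2),kk,p.round(4),"up",(p@up).round(4),"al",(p@al).round(4))
E
```

```text
up [ 0.9167 -0.2059  0.3423] along [0.2191 0.9757 0.    ]
top floor depth med -0.0086 channel up-coord med 0.6111 mean 0.6109 0.5983 0.6246
 face up ext [0.5018 0.7209] along [-0.1056  0.1928]
R 40 360.91 166.8 -0.117 [ 0.6007 -0.1338  0.0997] up 0.6123 al 0.0011
R 40 360.91 166.8 -0.126 [ 0.6024 -0.1349  0.0908] up 0.6111 al 0.0004
B 53 337.48 161.41 -0.117 [ 0.6178 -0.0661  0.1004] up 0.6143 al 0.0708
B 53 337.48 161.41 -0.126 [ 0.6196 -0.0668  0.0915] up 0.6131 al 0.0706
side floor depth med -0.0089 channel up-coord med 0.6185 mean 0.6182 0.6049 0.6291
 face up ext [0.5018 0.7237] along [-0.1027  0.1975]
R 31 315.6 165.89 -0.118 [ 0.6006 -0.1288  0.0982] up 0.6107 al 0.0059
R 31 315.6 165.89 -0.127 [ 0.6074 -0.136   0.0916] up 0.6162 al 0.0004
B 32 298.6 172.1 -0.118 [ 0.6171 -0.0606  0.0986] up 0.612 al 0.0761
B 32 298.6 172.1 -0.127 [ 0.6241 -0.0674  0.0921] up 0.6175 al 0.071
```

Request:
jog_arm(
  increments=[
    [0, 0, -4, 0],
    [0, 0, -8, 0],
    [2.6, -3, -12, 0.1],
    [5.2, -6, -12, 0.2],
    [7.8, -9, -12, 0.3],
    [10.4, -12, -12, 0.4],
    [13, -15, -12, 0.45],
    [16, -18, -12, 0.45],
    [19, -21, -12, 0.45],
    [22, -24, -12, 0.45],
    [25, -27, -12, 0.45],
    [28, -31, -12, 0.45],
    [31, -34, -12, 0.45],
    [34, -37, -12, 0.45],
    [37, -41, -12, 0.45],
    [40, -45, -12, 0.45],
    [43, -49, -12, 0.45],
    [46, -53, -12, 0.45],
    [49, -56, -12, 0.45],
    [52, -59, -12, 0.45],
  ],
  hand=0,
)

```text
t: 1.77
eef_pos: [0.4736, 0.1313, 0.3257]
orientation: [[0.999, -0.036, 0.001], [-0.036, -0.999, -0.0], [0.001, 0.0, -1.0]]
ft_force: [1.2, -1.3, 0.1]
finger_gap: 0.094
grip_force: 0.0
```

Request:
jog_arm(
  increments=[
    [1.3, -4, 0, 0],
    [2.6, -8, 2, 0],
    [3.5, -12, 5, 0],
    [3.9, -14, 9, 0],
    [3.9, -14, 12, 0],
    [3.9, -14, 12, 0],
    [3.9, -14, 12, 0],
    [3.9, -14, 12, 0],
  ],
)

```text
t: 2.43
eef_pos: [0.5183, 0.2674, 0.2071]
orientation: [[0.999, -0.037, 0.001], [-0.037, -0.999, 0.0], [0.001, -0.0, -1.0]]
ft_force: [0.1, 0.0, 0.6]
finger_gap: 0.0938
grip_force: 0.0
```

```bash
python3 - <<'E'
from station import *
from h import *
fs=[]
for n in("side","top"):
    f=grab_frame(n);fs.append(f);f=load(f);b=(150,300,140,290) if n=="side" else (150,300,120,250)
    a,bb,c,d=b;P=f["P"][c:d,a:bb];X=P[(abs(P[...,0]-.534)<.06)&(abs(P[...,1]-.316)<.035)&(P[...,2]>.12)&(P[...,2]<.142)]
    if len(X)>5: r=cv2.minAreaRect((X[:,:2]*1000).astype(np.float32));print(n,len(X),np.round(r[0],1),np.round(r[1],1),r[2])
    cv2.imwrite(f"pics/{n}1.png",cv2.resize(f["frame"][c:d,a:bb,::-1],None,fx=2.6,fy=2.6,interpolation=cv2.INTER_CUBIC))
a=cv2.imread("pics/side1.png");b=cv2.imread("pics/top1.png");b=cv2.copyMakeBorder(b,0,a.shape[0]-b.shape[0],0,0,0);cv2.imwrite("pics/p1.png",np.hstack([a,b]))
s=sense();print(s["eef_pos"],s["orientation"],s["joint_pos"])
E
```

```text
side 170 [533.7 318.5] [27.2 63.3] 89.34004211425781
[0.51884051 0.2673303  0.20789493] [[ 9.99293911e-01 -3.74507574e-02  3.01996058e-03]
 [-3.74532081e-02 -9.99298094e-01  7.59051309e-04]
 [ 2.98941381e-03 -8.71622563e-04 -9.99995152e-01]] [ 0.00718358  0.41902625 -0.69361482  1.70177838  0.29390897  1.12417605
 -2.37984559]
```

View pics/p1.png

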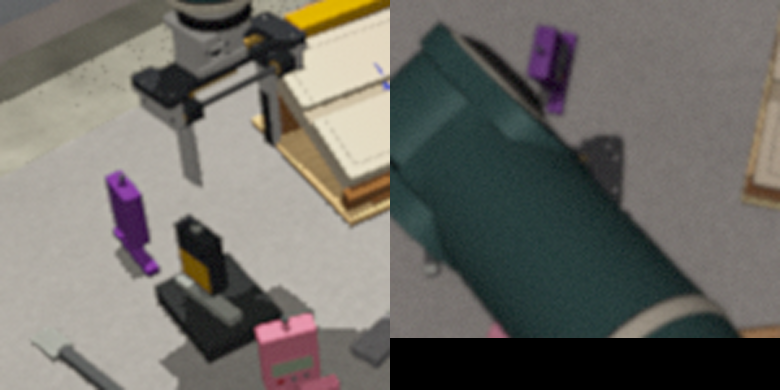

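The side view shows the open fingers above and to the right of the gauge, at y about 0.05 m short, with everything else undisturbed.

Request:
jog_arm(
  increments=[
    [0.6, -2.5, 0, 0],
    [1.3, -5, 1, 0],
    [1.3, -5, 3, 0],
    [1.3, -5, 5, 0],
    [1.3, -5, 7, 0],
    [1.3, -5, 9, 0],
    [1.3, -5, 10.3, 0],
    [1.3, -5, 11, 0],
    [1.3, -5, 11, 0],
    [1.3, -5, 11, 0],
  ],
)

```text
t: 3.37
eef_pos: [0.5331, 0.3173, 0.0966]
orientation: [[0.999, -0.037, 0.001], [-0.037, -0.999, 0.001], [0.001, -0.001, -1.0]]
ft_force: [-0.2, -0.2, -0.0]
finger_gap: 0.0942
grip_force: 0.0
```

```bash
python3 - <<'E'
from station import *
from h import *
f=load(grab_frame("side"));a,bb,c,d=180,280,160,270
cv2.imwrite("pics/s2.png",cv2.resize(f["frame"][c:d,a:bb,::-1],None,fx=5,fy=5,interpolation=cv2.INTER_CUBIC))
s=sense();print(s["eef_pos"],s["orientation"].round(3),s["joint_pos"].round(2))
E
```

```text
[0.53326653 0.3174724  0.09685073] [[ 0.999 -0.037  0.001]
 [-0.037 -0.999  0.001]
 [ 0.001 -0.001 -1.   ]] [-0.13  0.61 -0.63  1.7   0.42  0.97 -2.52]
```

View pics/s2.png

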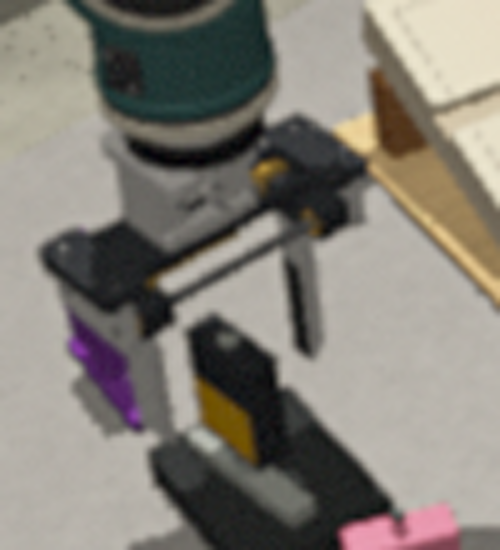

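The fingers straddle the body's upper part. Closing now.

Request:
jog_arm(
  increments=[
    [0, 0, 0, 0],
    [0, 0, 0, 0],
    [0, 0, 0, 0],
    [0, 0, 0, 0],
    [0, 0, 0, 0],
    [0, 0, 0, 0],
    [0, 0, 0, 0],
    [0, 0, 0, 0],
    [0, 0, 0, 0],
    [0, 0, 0, 0],
  ],
  hand=1,
  squeeze=15,
)

```text
t: 4.25
eef_pos: [0.5326, 0.3172, 0.0954]
orientation: [[0.999, -0.036, -0.0], [-0.036, -0.999, 0.0], [-0.0, -0.0, -1.0]]
ft_force: [0.0, 0.3, -0.5]
finger_gap: 0.0307
grip_force: 0.0
```

Request:
jog_arm(
  increments=[
    [0, 0, 0, 0],
    [0, 0, 0, 0],
    [0, 0, 0, 0],
    [0, 0, 0, 0],
    [0, 0, 0, 0],
    [0, 0, 0, 0],
  ],
)

```text
t: 4.75
eef_pos: [0.5325, 0.3171, 0.0954]
orientation: [[0.999, -0.036, -0.0], [-0.036, -0.999, -0.0], [-0.0, 0.0, -1.0]]
ft_force: [-0.8, -1.4, -0.0]
finger_gap: 0.024
grip_force: 15.0
```

Request:
jog_arm(
  increments=[
    [0, 0, -2, 0],
    [0, 0, -5, 0],
    [0, 0, -8, 0],
    [0, 0, -11, 0],
    [0, 0, -14, 0],
    [0.5, 2, -16, 0],
    [1, 5, -16, 0.05],
    [1.5, 8, -16, 0.1],
    [2, 11, -16, 0.15],
    [3, 14, -16, 0.185],
    [3.5, 17, -16, 0.185],
    [4, 20, -16, 0.185],
    [4.5, 23, -16, 0.185],
    [5, 26, -16, 0.185],
    [5.5, 29, -16, 0.185],
    [6, 32, -16, 0.185],
    [6.5, 35, -16, 0.185],
    [7, 38, -16, 0.185],
    [7.5, 41, -16, 0.185],
    [8, 43.5, -16, 0.185],
  ],
)

```text
t: 6.42
eef_pos: [0.5967, -0.1228, 0.2553]
orientation: [[0.975, -0.22, -0.0], [-0.22, -0.975, -0.0], [-0.0, 0.0, -1.0]]
ft_force: [0.8, -0.1, -2.4]
finger_gap: 0.0241
grip_force: 15.0
```

Request:
jog_arm(
  increments=[
    [0, 0, 0, 0],
    [0, 0, 0, 0],
    [0, 0, 0, 0],
    [0, 0, 0, 0],
  ],
)

```text
t: 6.75
eef_pos: [0.5968, -0.119, 0.2555]
orientation: [[0.976, -0.218, 0.0], [-0.218, -0.976, 0.0], [-0.0, -0.0, -1.0]]
ft_force: [-0.5, 1.4, -1.9]
finger_gap: 0.0238
grip_force: 15.0
```

```bash
python3 - <<'E'
from station import *
from h import *
s=sense();print(s["eef_pos"],s["orientation"].round(3).tolist(),s["joint_pos"].round(2),s["finger_gap"],s["grip_force"])
f=load(grab_frame("side"));a,bb,c,d=230,380,60,200
cv2.imwrite("pics/s3.png",cv2.resize(f["frame"][c:d,a:bb,::-1],None,fx=4,fy=4,interpolation=cv2.INTER_CUBIC))
E
```

```text
[ 0.59681768 -0.11900848  0.25548657] [[0.976, -0.218, 0.0], [-0.218, -0.976, 0.0], [-0.0, -0.0, -1.0]] [ 0.55  0.39 -0.53  1.58  0.21  1.22 -1.81] 0.023781135625583705 14.992488026618958
```

View pics/s3.png

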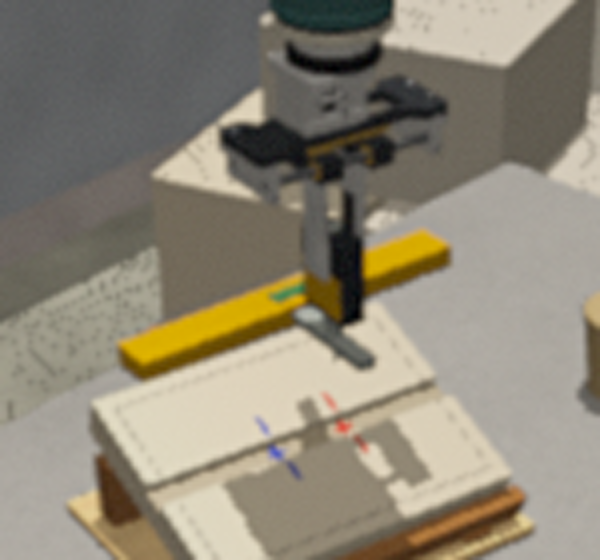

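The gauge hangs upright in the grip with its foot across the channel direction. The red cross at crop (345,428) is free and nothing else has moved.

Request:
jog_arm(
  increments=[
    [0.2, 0.6, 1, 0],
    [0.4, 1.3, 2.5, 0],
    [0.4, 1.3, 4, 0],
    [0.4, 1.3, 5.2, 0],
    [0.4, 1.3, 5.8, 0],
    [0.4, 1.3, 5.8, 0],
    [0.4, 1.3, 5.8, 0],
    [0.4, 1.3, 5.8, 0],
  ],
)

```text
t: 7.47
eef_pos: [0.5983, -0.1338, 0.1982]
orientation: [[0.976, -0.219, 0.001], [-0.219, -0.976, -0.0], [0.001, -0.0, -1.0]]
ft_force: [1.3, 0.0, -2.1]
finger_gap: 0.0237
grip_force: 15.0
```

```bash
python3 - <<'E'
from station import *
from h import *
s=sense();print(s["eef_pos"],s["ft_force"])
f=load(grab_frame("side"));a,bb,c,d=270,360,110,200
cv2.imwrite("pics/s4.png",cv2.resize(f["frame"][c:d,a:bb,::-1],None,fx=6,fy=6,interpolation=cv2.INTER_CUBIC))
# gauge cloud: points above the face by >8mm near TCP, in (e,along,z) relative to F
F=np.array([.601,-.133,.0993]);e=np.array([.9757,-.219,0]);l=np.array([.219,.9757,0])
D=f["P"]-F;q=np.stack([D@e,D@l,D[...,2]],-1)
n=np.array([-.334,.075,.9395])
m=(abs(q[...,0])<.07)&(abs(q[...,1])<.03)&(D@n>.006)&(q[...,2]<.15)
for lo in np.arange(0,.15,.01):
    k=m&(q[...,2]>=lo)&(q[...,2]<lo+.01);
    if k.sum()>3: print(round(lo,2),k.sum(),"e",q[k][:,0].min().round(4),q[k][:,0].max().round(4),"al",q[k][:,1].min().round(4),q[k][:,1].max().round(4))
E
```

```text
[ 0.59827422 -0.13375506  0.19818218] [ 1.27640234  0.0145284  -2.05632324]
0.02 6 e -0.0472 0.054 al 0.0063 0.0088
0.03 72 e -0.053 0.052 al -0.0094 0.0143
0.04 49 e -0.0508 0.0494 al -0.0064 0.015
0.05 7 e -0.025 0.0029 al 0.0016 0.0097
0.06 26 e -0.0299 0.0253 al -0.0082 0.014
0.07 40 e -0.0354 0.0248 al -0.0098 0.017
0.08 37 e -0.0333 0.0302 al -0.0062 0.0204
0.09 30 e -0.033 0.0221 al -0.0102 0.0181
0.1 33 e -0.0334 0.0024 al -0.0115 0.0251
0.11 37 e -0.0342 0.0074 al -0.0095 0.0272
0.12 39 e -0.0332 0.0088 al -0.0215 0.0294
0.13 68 e -0.0327 0.0197 al -0.0244 0.0271
0.14 41 e -0.0299 0.0064 al -0.0212 0.0283
```

View pics/s4.png

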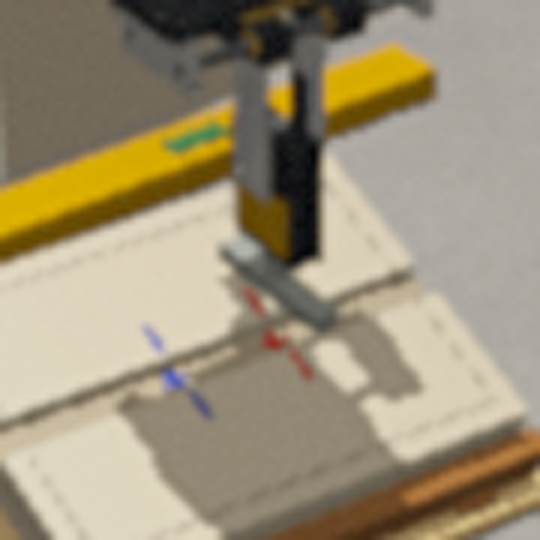

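Foot aligned with the red ticks; foot 10 mm above first contact. Lowering gently to touch the uphill end.

Request:
jog_arm(
  increments=[
    [-0.1, -0.1, 0.3, 0],
    [-0.2, -0.15, 0.6, 0],
    [-0.2, -0.15, 0.8, 0],
    [-0.2, -0.15, 0.9, 0],
    [-0.2, -0.15, 0.9, 0],
    [-0.2, -0.15, 0.9, 0],
  ],
)

```text
t: 8.02
eef_pos: [0.5962, -0.1321, 0.1884]
orientation: [[0.976, -0.219, -0.0], [-0.219, -0.976, 0.0], [-0.0, -0.0, -1.0]]
ft_force: [0.0, -0.0, -1.5]
finger_gap: 0.0237
grip_force: 15.0
```

Request:
jog_arm(
  increments=[
    [0, 0, 0.1, 0],
    [0, 0, 0.2, 0],
    [0, 0, 0.2, 0],
    [0, 0, 0.2, 0],
  ],
)

```text
t: 8.35
eef_pos: [0.5963, -0.132, 0.1867]
orientation: [[0.976, -0.219, 0.0], [-0.219, -0.976, -0.0], [0.0, 0.0, -1.0]]
ft_force: [-1.6, 0.2, 2.3]
finger_gap: 0.0239
grip_force: 15.0
```

Contact came at the predicted height. Now the arc about the uphill foot edge, first half.

Request:
jog_arm(
  increments=[
    [-0.15, 0, 0.1, 0],
    [-0.38, 0, 0.24, 0],
    [-0.57, 0, 0.36, 0],
    [-0.76, 0, 0.48, 0],
    [-0.94, 0, 0.61, 0],
    [-1.12, 0, 0.74, 0],
    [-1.3, 0, 0.88, 0],
    [-1.47, 0, 1.02, 0],
    [-1.47, 0, 1.02, 0],
    [-1.47, 0, 1.02, 0],
  ],
)

```text
t: 9.18
eef_pos: [0.5815, -0.1287, 0.1759]
orientation: [[0.976, -0.219, -0.001], [-0.219, -0.976, 0.0], [-0.001, -0.0, -1.0]]
ft_force: [-2.2, 0.9, 0.9]
finger_gap: 0.0237
grip_force: 15.0
```

```bash
cat > look.py <<'E'
from station import *
from h import *
import sys
s=sense();print(s["eef_pos"],s["ft_force"],s["torque"])
f=load(grab_frame("side"));a,bb,c,d=270,360,110,200
cv2.imwrite(sys.argv[1],cv2.resize(f["frame"][c:d,a:bb,::-1],None,fx=6,fy=6,interpolation=cv2.INTER_CUBIC))
F=np.array([.601,-.133,.0993]);e=np.array([.9757,-.219,0]);l=np.array([.219,.9757,0])
n=np.array([-.334,.075,.9395]);n/=np.linalg.norm(n);up=np.cross(l,n)
D=f["P"]-F;q=np.stack([D@up,D@l,D@n],-1)
m=(abs(q[...,0])<.07)&(abs(q[...,1])<.03)&(q[...,2]>.005)&(q[...,2]<.13)
for lo in np.arange(0,.13,.01):
    k=m&(q[...,2]>=lo)&(q[...,2]<lo+.01);
    if k.sum()>3: print(round(lo,2),k.sum(),"up",q[k][:,0].min().round(4),q[k][:,0].max().round(4),"al",q[k][:,1].min().round(4),q[k][:,1].max().round(4))
E
python3 look.py pics/s5.png
```

```text
[ 0.58147582 -0.12871643  0.17594805] [-2.18068831  0.86725675  0.85588898] [ 0.28738352  0.51434591 -0.05087021]
0.0 16 up -0.0628 0.0625 al -0.0238 0.0265
0.01 55 up -0.0432 0.0518 al -0.009 0.0153
0.02 54 up -0.0469 0.0231 al -0.0056 0.0142
0.03 10 up -0.0461 0.0302 al 0.001 0.0134
0.04 20 up -0.0194 0.0334 al -0.0083 0.0172
0.05 37 up -0.0222 0.0405 al -0.0093 0.0187
0.06 32 up -0.0214 0.0409 al -0.0026 0.0193
0.07 27 up -0.0201 0.038 al -0.0074 0.0192
0.08 27 up -0.0169 0.044 al -0.0077 0.0269
0.09 41 up -0.0163 0.0498 al -0.0091 0.0289
0.1 39 up -0.0146 0.045 al -0.0234 0.0275
0.11 75 up -0.0124 0.0396 al -0.0246 0.0263
0.12 58 up -0.0093 0.0363 al -0.0249 0.0288
```

View pics/s5.png

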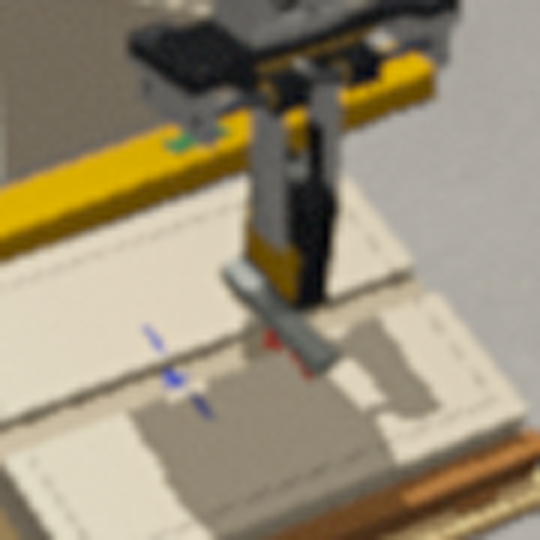

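The picture shows the gauge tilting back, with the foot's uphill end planted and its lower end closing on the face. Second half of the arc.

Request:
jog_arm(
  increments=[
    [-0.17, 0, 0.15, 0],
    [-0.34, 0, 0.3, 0],
    [-0.5, 0, 0.45, 0],
    [-0.67, 0, 0.61, 0],
    [-0.82, 0, 0.77, 0],
    [-0.98, 0, 0.94, 0],
    [-1.13, 0, 1.1, 0],
    [-1.28, 0, 1.27, 0],
    [-1.28, 0, 1.27, 0],
    [-1.28, 0, 1.27, 0],
  ],
)

```text
t: 10.07
eef_pos: [0.569, -0.1259, 0.1632]
orientation: [[0.976, -0.219, -0.001], [-0.219, -0.976, 0.0], [-0.001, -0.0, -1.0]]
ft_force: [-1.4, 0.8, -0.5]
finger_gap: 0.0239
grip_force: 15.0
```

```bash
python3 look.py pics/s6.png
```

```text
[ 0.56903997 -0.12591844  0.16323002] [-1.35618087  0.75507467 -0.53401894] [0.2101668  0.27326101 0.05999468]
0.0 38 up -0.0608 0.0689 al -0.0265 0.0268
0.01 72 up -0.0486 0.0494 al -0.0039 0.0146
0.02 4 up -0.0034 0.0085 al 0.009 0.0128
0.03 20 up -0.0277 0.0266 al -0.0084 0.0156
0.04 30 up -0.0277 0.0282 al -0.005 0.0163
0.05 29 up -0.0319 0.0299 al -0.0062 0.0173
0.06 25 up -0.0294 0.0323 al -0.0092 0.0186
0.07 18 up -0.0288 0.0233 al -0.0064 0.0188
0.08 39 up -0.0287 0.032 al -0.0075 0.0276
0.09 30 up -0.0294 0.0268 al -0.0221 0.029
0.1 76 up -0.0286 0.0274 al -0.0193 0.0292
0.11 66 up -0.0269 0.0219 al -0.021 0.0273
0.12 34 up -0.003 0.0207 al -0.0216 0.0281
```

View pics/s6.png

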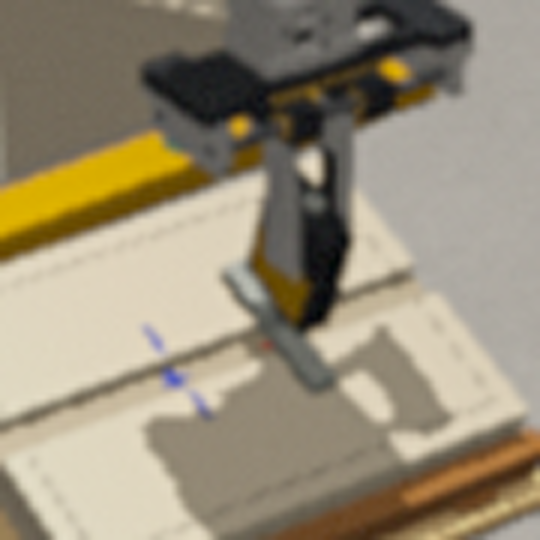

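Foot is now lying across the channel, about flat, with a little red of the cross visible at crop (267,345). Before pressing, I check the along-channel offset numerically, foot against cross within each camera.

```bash
python3 - <<'E'
from station import *
from h import *
F=np.array([.601,-.133,.0993]);l=np.array([.219,.9757,0])
n=np.array([-.334,.075,.9395]);n/=np.linalg.norm(n);up=np.cross(l,n)
def rel(P): D=P-F;return np.stack([D@up,D@l,D@n],-1)
for nm,B in(("side",(305,330,150,185)),("top",(345,380,145,190))):
    f=load(np.load(nm+"0.npz"));g=load(grab_frame(nm))
    im=f["frame"].astype(float);q=rel(f["P"]);w=im[...,0]-im[...,1:].mean(-1)
    sub=w[B[2]:B[3],B[0]:B[1]];t=np.median(sub)
    for v in range(B[2],B[3]):
        for u in range(B[0],B[1]):
            if w[v,u]>t+35: print(nm,u,v,int(w[v,u]-t),(q[v,u]*1000).round(1), "floor:",(rel(onplane(f,u,v,n,n@F-.009))*1000).round(1)[:2],"face:",(rel(onplane(f,u,v,n,n@F))*1000).round(1)[:2])
    Q=rel(g["P"]);m=(abs(Q[...,0])<.06)&(abs(Q[...,1])<.03)&(Q[...,2]>.009)&(Q[...,2]<.016)
    k=Q[m];print(nm,"foot top",len(k)); 
    if len(k)>5:
        r=cv2.minAreaRect((k[:,:2]*1000).astype(np.float32));print(r,np.polyfit(k[:,0],k[:,2],1).round(4))
    h,s,v=[g["hsv"][...,i].astype(int) for i in range(3)];mk=((h<8)|(h>170))&(s>100);mk[:B[2]]=0;mk[B[3]:]=0;mk[:,:B[0]]=0;mk[:,B[1]:]=0
    print("red now",[(u,v) for v,u in zip(*np.nonzero(mk))])
E
```

```text
side 311 159 49 [32.4  1.6 -1.5] floor: [37.2 -3.1] face: [31.5  2.5]
side 312 159 46 [33.2 -4.  -5.1] floor: [35.7 -6.4] face: [30.  -0.8]
side 312 160 63 [27.6  0.2 -2.4] floor: [31.8 -3.9] face: [26.1  1.7]
side 313 160 39 [25.8 -2.8 -1.8] floor: [30.3 -7.3] face: [24.6 -1.6]
side 312 161 43 [24.4  2.  -3.5] floor: [27.9 -1.4] face: [22.2  4.2]
side 313 161 53 [15.7  5.8  8. ] floor: [26.4 -4.7] face: [20.7  0.9]
side 314 165 48 [ 11.    0.3 -11.7] floor: [9.3 1.9] face: [3.8 7.5]
side 315 165 65 [  9.7  -3.3 -12.1] floor: [ 7.8 -1.4] face: [2.3 4.2]
side 316 165 41 [  7.   -5.4 -10.1] floor: [ 6.4 -4.7] face: [0.9 0.9]
side 314 166 71 [ 3.1  6.7 -5.2] floor: [5.5 4.4] face: [-0.   9.9]
side 315 166 115 [ 3.8  1.3 -8.7] floor: [4.  1.1] face: [-1.5  6.6]
side 316 166 97 [-1.6  2.  -2.2] floor: [ 2.5 -2.2] face: [-3.   3.3]
side 317 166 69 [ 1.2 -5.7 -9.3] floor: [ 1.  -5.6] face: [-4.4  0. ]
side 314 167 71 [  3.6   4.9 -12.2] floor: [1.6 6.9] face: [-3.8 12.4]
side 315 167 103 [ 0.6  3.1 -9.8] floor: [0.1 3.6] face: [-5.3  9.1]
side 316 167 88 [ -0.   -1.1 -11.2] floor: [-1.3  0.
[... 1466 characters left out ...]
 -2. ] face: [-0.6 -1.2]
top 362 167 56 [-0.9 -4.6 -6.4] floor: [-1.3 -4.8] face: [-0.  -4.1]
top 363 167 38 [-0.5 -7.6 -7.7] floor: [-0.7 -7.7] face: [ 0.5 -6.9]
top 360 168 46 [-5.2  0.3 -8. ] floor: [-5.3  0.3] face: [-4.  1.]
top 361 168 53 [ -4.9  -2.7 -10.1] floor: [-4.8 -2.6] face: [-3.5 -1.9]
top 362 168 37 [-4.2 -5.4 -8.8] floor: [-4.2 -5.4] face: [-2.9 -4.7]
top 359 174 35 [-22.   -0.   -0.9] floor: [-23.3  -0.7] face: [-21.9   0.1]
top 359 175 35 [-24.7  -0.6   0.1] floor: [-26.2  -1.3] face: [-24.8  -0.6]
top 359 176 38 [-26.6  -0.7   6.3] floor: [-29.1  -1.9] face: [-27.7  -1.2]
top 359 177 39 [-30.6  -1.9  -0.3] floor: [-32.   -2.6] face: [-30.5  -1.8]
top foot top 4
red now []
```

The cross is about 2 mm to the −y side of the gauge axis. Lift 3 mm off the face, shift, set back down and press slightly.

Request:
jog_arm(
  increments=[
    [-0.05, 0, -0.15, 0],
    [-0.1, 0, -0.3, 0],
    [-0.1, 0.1, -0.3, 0],
    [-0.1, 0.2, -0.3, 0],
    [-0.1, 0.2, -0.3, 0],
    [-0.05, 0.2, -0.15, 0],
    [0, 0.2, 0, 0],
    [0.02, 0.2, 0.05, 0],
    [0.03, 0.2, 0.1, 0],
    [0.03, 0.2, 0.1, 0],
    [0.03, 0.2, 0.1, 0],
  ],
)

```text
t: 11.13
eef_pos: [0.5689, -0.1281, 0.1627]
orientation: [[0.976, -0.219, -0.001], [-0.219, -0.976, -0.0], [-0.001, 0.0, -1.0]]
ft_force: [-5.4, 0.8, 6.6]
finger_gap: 0.0238
grip_force: 15.0
```

Request:
jog_arm(
  increments=[
    [0.02, 0, 0.05, 0],
    [0.03, 0, 0.1, 0],
    [0.03, 0, 0.1, 0],
    [0.03, 0, 0.1, 0],
  ],
)

```text
t: 11.47
eef_pos: [0.5692, -0.1281, 0.1623]
orientation: [[0.976, -0.219, -0.001], [-0.219, -0.976, -0.001], [-0.001, 0.001, -1.0]]
ft_force: [-9.9, 0.4, 16.0]
finger_gap: 0.0242
grip_force: 15.0
```

Request:
jog_arm(
  increments=[
    [-0.02, 0, -0.05, 0],
    [-0.03, 0, -0.09, 0],
    [-0.03, 0, -0.09, 0],
    [-0.03, 0, -0.09, 0],
    [-0.03, 0, -0.09, 0],
    [-0.03, 0, -0.09, 0],
  ],
)

```text
t: 11.97
eef_pos: [0.5692, -0.1281, 0.1623]
orientation: [[0.976, -0.219, -0.0], [-0.219, -0.976, 0.0], [-0.0, -0.0, -1.0]]
ft_force: [-0.9, -1.5, -0.4]
finger_gap: 0.0242
grip_force: 15.0
```

```bash
cat > chk.py <<'E'
from station import *
from h import *
s=sense();print(s["eef_pos"],s["ft_force"],s["torque"],s["grip_force"],np.abs(s["qd"]).max())
F=np.array([.601,-.133,.0993]);l=np.array([.219,.9757,0])
n=np.array([-.334,.075,.9395]);n/=np.linalg.norm(n);up=np.cross(l,n)
Q=[]
for i in range(6):
    g=load(grab_frame("side"));D=g["P"]-F;q=np.stack([D@up,D@l,D@n],-1);Q.append(q)
    if i==0:cv2.imwrite("pics/s9.png",cv2.resize(g["frame"][110:200,270:360,::-1],None,fx=6,fy=6,interpolation=cv2.INTER_CUBIC))
Q=np.mean(Q,0)
m=(abs(Q[...,0])<.06)&(abs(Q[...,1])<.03)&(Q[...,2]>.009)&(Q[...,2]<.016);k=Q[m]
print(len(k),cv2.minAreaRect((k[:,:2]*1000).astype(np.float32)),np.polyfit(k[:,0],k[:,2],1).round(4))
# body edge: uphill/downhill limits against n
r=[]
for lo in np.arange(.035,.106,.005):
    k=(abs(Q[...,0])<.05)&(Q[...,1]<.02)&(Q[...,1]>-.016)&(Q[...,2]>=lo)&(Q[...,2]<lo+.005)
    if k.sum()>3:r.append((lo,Q[k][:,0].min()))
r=np.array(r);print("downhill face lean",np.polyfit(r[:,0],r[:,1],1).round(4),(r[:,1]*1000).round(1))
E
python3 chk.py
```

```text
[ 0.56921004 -0.12807644  0.16230443] [-0.88035654 -1.49841563 -0.43068753] [-0.14489425  0.34830012 -0.06309705] 14.999751448631287 0.001340044922946754
84 ((1.9198532104492188, 3.521789073944092), (98.45967864990234, 17.417285919189453), 3.078214406967163) [-0.0026  0.0117]
downhill face lean [-0.0001 -0.0277] [-28.1 -28.  -27.  -27.4 -27.6 -27.6 -27.4 -27.9 -28.  -27.7 -27.6 -27.8
 -27.9 -27.7 -27.4]
```

View pics/s9.png

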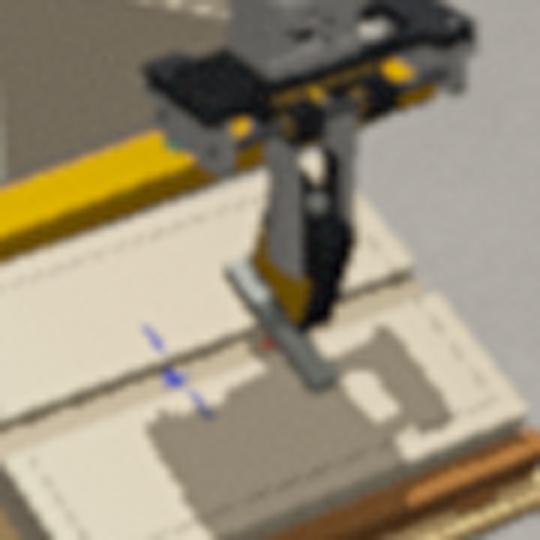

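Foot is flat and the body's lean relative to the face is about 0; the push is now too light, so I add about half of it back.

Request:
jog_arm(
  increments=[
    [0.01, 0, 0.03, 0],
    [0.01, 0, 0.05, 0],
    [0.01, 0, 0.05, 0],
    [0.01, 0, 0.05, 0],
    [0.01, 0, 0.05, 0],
    [0.01, 0, 0.05, 0],
  ],
)

```text
t: 12.77
eef_pos: [0.5693, -0.128, 0.1623]
orientation: [[0.976, -0.219, -0.0], [-0.219, -0.976, -0.0], [-0.0, 0.0, -1.0]]
ft_force: [-4.3, 0.4, 5.1]
finger_gap: 0.0243
grip_force: 15.0
```

```bash
python3 chk.py; python3 chk.py
```

```text
[ 0.56932005 -0.12797213  0.16230099] [-4.27292074  0.43781686  5.11174362] [ 0.0604587   1.10144058 -0.05756358] 15.00104159116745 0.0011320928032217308
81 ((1.9106330871582031, 1.2434654235839844), (18.840213775634766, 97.599609375), 89.94840240478516) [-0.0089  0.0117]
downhill face lean [ 0.0004 -0.0276] [-27.3 -27.3 -27.9 -27.6 -28.4 -27.3 -27.7 -26.9 -28.6 -27.4 -28.2 -27.7
 -26.9 -28.2 -27.1]
[ 0.56933188 -0.12795957  0.16232609] [-3.04816409  0.12101402  5.92203529] [ 0.05608751  1.11689793 -0.08968309] 15.000946372747421 0.001178504082669807
85 ((2.4563255310058594, 2.448422908782959), (99.68997955322266, 15.82909107208252), 2.5795562267303467) [-0.001   0.0117]
downhill face lean [-0.0031 -0.0274] [-27.3 -27.4 -27.9 -27.6 -27.1 -28.  -27.5 -27.4 -28.5 -27.1 -27.3 -27.9
 -27.7 -27.9 -27.5]
```

Push is about 8 N; the gauge is flat, square and steady. I'm handing it in.

```bash
python3 -c "
from station import *
print(job_done())"
```

```text
the job is handed in; nothing more can be done
None
```

I handed the job in with the gauge still held across the channel at the red cross: foot flat by the depth images, pressed on at about 8 N, tip estimated within about 3 mm of the cross; no verdict came back, and the plunger reading was not measured directly.

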